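# Slide the tube carrier home on the loading rails

## Task

Push the grey tube carrier along the rails of the loading deck with your fingertips, towards the deck's end plate, until you feel it drop into the locating notches and it sits level there. Then press the green button all the way down to confirm and let it come back up. Only push: do not lift the carrier, do not touch the tubes in it, and leave everything else on the counter where it is.

Things in the scene. Friction and masses are not known exactly. Their poses are not given: they have to be found in the camera images.
- deck: Fixed white loading deck, 330 (x) x 104 (y) mm, aluminium rails, teal side guides. Origin on the counter top; deck from x = -125 to +205 mm. The carrier slides along +x, towards the teal end plate (x = 197 mm, 55 mm high). Rail tops 34 mm above the counter; guides 48 mm high, inner faces at y = +-42 mm. Open above and at the -x end. Black marks on the guides show where the carrier's ends are when home.
- notches (a point): Middle between the notches' tops, at deck x = 90 mm, on rail-top level. The rails have four notches 16 mm long, 10 mm deep: two in the outer lanes (y = +-35 mm) 45 mm ahead of this point, two in the inner lanes (y = +-20 mm) 45 mm behind it. The rails go on past them, so a carrier pushed fast can overshoot.
- seat (a point): Where the carrier's origin is when it is fully home: on the deck's centre line at x = 90 mm, 28 mm above the counter; axes as the deck's.
- carrier: Loose grey block, yellow-marked at its trailing (-x) end, 130 (x) x 80 (y) x 28 mm on four feet 6 mm high, about 0.65 kg. Origin mid-block at the feet's bottom; block from z = 6 to 34 mm. It starts on the rails, 80 to 140 mm short of home, x axis along the deck's. Over the notches it drops 6 mm; their far walls then stop it, with 2 mm play either way. Sliding takes 2 to 8 N.
- push_face (a point): Middle of the carrier's trailing upright face (yellow patch), where to push: 65 mm behind the carrier's origin, 20 mm above the bottom of its feet. Axes as the carrier's, push along +x.
- tubes: Nine capped sample tubes fixed in the front half of the carrier; they stand 32 mm above the block's top, 17 mm across the caps, the nearest caps 56 mm ahead of the trailing face. Same origin and axes as the carrier. Not to be touched.
- confirm_top (a point): Middle of the top of the round green button, 36 mm across, on a white pod 75 x 75 x 40 mm fixed to the counter. Pressed straight down.
- confirm (a joint): Travel of the green button: 0 up, 0.006 m fully down. Spring: fully down takes 5 N; it comes back by itself.
- cup_orange: Loose specimen cup with orange lid, 58 mm across, 52 mm high, beside the deck; origin under its middle. Leave alone.
- cup_blue: Loose specimen cup with blue lid, 58 mm across, 52 mm high, beside the deck; origin under its middle. Leave alone.
- jar: Loose amber jar, 60 mm across, 75 mm high; origin under its middle. Leave alone.
- reagent: Loose white bottle with blue cap, 64 mm across, 150 mm high; origin under its middle. Leave alone.
- tube_rack: Loose green tube rack, 90 x 160 x 75 mm; origin under its middle. Leave alone.
- pipette: Loose pipette lying on the counter, 210 mm long, along its x axis; origin near its middle. Leave alone.
Not all that is in view belongs to the job. What is shaped like the part that bears confirm_top but red or yellow is not meant.

How it is judged:
On the way, in this order (a step that is already met when the one before it is completed fails the run):
1. the carrier has dropped into the notches (x of carrier in the frame of seat between -0.0045 and 0.0045 m and y of carrier in the frame of seat between -0.005 and 0.005 m and z of carrier in the frame of seat between -0.003 and 0.002 m and angle between carrier's own z axis and vertical below 0.03 rad), for 0.2 s.
2. the green button is pressed down (value of joint confirm above 0.0045 m), for 0.05 s.
3. the green button is up again (value of joint confirm below 0.0015 m), for 0.1 s.
At the end, for the whole second after the job is handed in: The carrier rests in the notches: origin within 4.5 mm along and 5 mm across of the seat, not more than 2 mm above it, level within 0.03 rad, at rest; the button, pressed at least 4.5 mm after that, is up again (under 2 mm) (all of step 1 and linear speed of carrier below 0.02 m/s and value of joint confirm below 0.002 m); the robot touches nothing.
It fails at once if the carrier was lifted off or tipped (z of carrier in the frame of deck above 0.05 m or angle between carrier's own z axis and vertical above 0.25 rad).
It fails at once if the tubes were touched (contact force between any of the fingers, the arm and tubes above 0.5 N).
It fails at once if the button was pressed before the carrier was home (value of joint confirm above 0.003 m and not (x of carrier in the frame of seat between -0.0045 and 0.0045 m and y of carrier in the frame of seat between -0.005 and 0.005 m and z of carrier in the frame of seat between -0.003 and 0.002 m and angle between carrier's own z axis and vertical below 0.03 rad)).
It fails at once if something else on the counter was moved or tipped (distance of any of cup_orange, cup_blue, jar, reagent, tube_rack, pipette from where it was at the start of the episode above 0.015 m or angle between any of cup_orange, cup_blue, jar, reagent, tube_rack, pipette's own z axis and vertical above 0.3 rad).
It also fails if it takes over 48 s, if anything falls off the work surface, if the arm or the gripper's body presses on something with over 40 N, if the wrist force passes 120 N, or if a joint passes its speed limit or range.

## Robot

A 7-joint arm with a two-finger parallel gripper is mounted at the origin on the work surface. World frame = base frame: x ahead of the robot, y to its left, z up, the work surface at z = 0. Lengths are in m, angles in rad, forces in N, time in s.
With the tool pointing down it reaches from about 0.425 to 0.875 m from the base axis. Payload 8.4 kg.
Tool frame: the origin (TCP) lies at the very end of the fingers, on their centre line; the grasp point (between the pads) lies 19 mm behind it (bot.grip_point_offset is the distance from the TCP to the grasp point, in m); z points along the fingers, y is the line along which they close (so a half turn about z gives the same grasp; the last joint's range is limited). The gripper opens to 87 mm and grips with 3 to 60 N. Pads are 19 mm wide; open, the fingers measure 117 mm over their backs; the gripper's body (75 mm by 190 mm) begins 51 mm behind the grasp point.
Start: joints at [1.243, 0.333, 0.04, 1.465, -0.013, 1.343, -0.059], TCP at [0.147, -0.633, 0.223] pointing down, gripper open.
Joint ranges: [-2.58, 2.58], [-0.38, 2.09], [-1.3, 1.39], [0.25, 2.4], [-1.5, 4.64], [0.08, 2.09], [-2.65, 2.65]. Speed limits (rad/s): [2.22, 2.22, 2.79, 2.79, 3.14, 3.14, 3.14].

## Interface

Orientations are given as a 3x3 rotation matrix whose columns are the frame's x, y, z axes.
In Python, from plant import read_state, snapshot, workorder, recognise, tip_of, bot gives the robot as it stands. The module is installed in compiled form; this text tells all that it offers.
- The arm moves only by the shell command python3 -m creep 'ROWS' [FORCE]. ROWS is JSON, a list of rows, each an object of numbers: "tx", "ty", "tz": the shift along the tool's x, y, z in mm; "turn": the turn about the tool's z in degrees; "gripper": the gripper's target within -1 to 1 (fully open at 1, half-way at 0, shut at -1). A call has 1 to 5 rows; each row is the pose to reach, as a shift and turn from the pose commanded when the call began, along the tool's axes at that moment; what a row does not reach only later rows make up. A row lasts 1/10 s, in which the tool goes at most 50 mm and 8.59 degrees, less where a joint would pass 70% of its speed; a pose out of reach is approached as far as the arm can. A call with a gripper value outside its range is refused whole. The fingers move at their own pace and stop on an object; FORCE is the grip in N (left out, the last holds). Time passes only in rows, so rows that repeat a pose let the fingers close. It gives the time, the measured TCP pose, the force, the opening and the grip force at its end, in the units of the state.
- read_state(): the state, without advancing time (a new reading comes with each control period).
- snapshot(name): name is "side" or "top" or "wrist"; returns a dict with "image" (384x512x3 uint8, red, green, blue), "depth" (384x512 float32, m along the optical axis (not along the pixel's ray), 0 where there is no reading), "fov_y" (degrees; the focal length in pixels is half the picture's height over the tangent of half this angle, whatever the lens; pixels are square), "cx", "cy" (the principal point, pixels), "view" (4x4, takes a point from world to camera coordinates); the wrist camera has in their place "mount" (4x4, takes a point from camera to tool coordinates, whose origin is the TCP and whose axes are the flange's). Camera axes: x right, y up, looking along -z (the intrinsics and any distortion apply to the point x, -y, -z); pixel columns grow to the right and rows downward; lengths in m; the calibration is good to about 2 mm. A picture is of the moment at which its call begins: read the wrist's pose just before it.
- workorder.close_job(): hands the job in; it is judged then, once.
Trained networks look in a picture, given as the dict that the camera call returned (one of the last four; its "shot" number tells which), for a name from the list of things; names that differ only in an ending like _2 or _b are one class to them, and where a whole thing is asked for, a point or a joint stands for the part that bears it (a point fixed in the world has none). Each returns a list of dicts, best first, with "confidence" (0 to 1); they miss things now and then, are a little off and sometimes report something else, mostly with a low value. They report only what shows in the picture. A call takes as long as a camera call. They do not tell look-alikes from the thing itself.
- recognise(target, picture): "point" ([x, y, z] in m, in world coordinates, good to about 4 mm: the middle of the surface that is visible of it).
- tip_of(target, picture): "point" ([x, y, z] in m, in world coordinates, good to about 4 mm: a listed point, or the origin of a listed thing).
The state is a dict: "time": time; "joint_pos": joint angles; "joint_vel": joint speeds; "effort": joint torques, N m; "eef_pos": TCP position; "tcp_rot": TCP orientation; "wrist_force": force on the tool from outside, world axes, zero at the start; "wrist_torque": the same for the moment, N m; "grip_width": finger opening in m; "grasp_force": force on a finger pad.
Only numpy, scipy, OpenCV 4.12 (cv2) and the standard library are available. Lean on these libraries where they do the work, as an engineer would, in place of code of your own. Each camera call takes 0.05 s, during which the arm holds its last target. There are 200 camera calls.

## Working session

There is one attempt and no reset: what is moved stays moved. The work goes in short steps, Python scripts to look and compute and a shell command to move; the robot and the scene stay as the last step left them, time stands still between calls to the robot, and variables do not carry over. Pictures are saved under pics/ and viewed, at most 10 in all, crops included, and the job is handed in when it is done.

```bash
mkdir -p pics; cat > h.py <<'E'
import numpy as np, cv2
from plant import *
def save(p,n,crop=None,s=1):
    im=p["image"][:,:,::-1]
    if crop: im=im[crop[1]:crop[3],crop[0]:crop[2]]
    cv2.imwrite("pics/"+n,cv2.resize(im,None,fx=s,fy=s,interpolation=cv2.INTER_CUBIC))
def px(p,w):
    f=p["image"].shape[0]/2/np.tan(np.radians(p["fov_y"])/2)
    c=p["view"]@np.r_[w,1]; return np.round([p["cx"]+f*c[0]/-c[2],p["cy"]-f*c[1]/-c[2]])
def world(p,u,v):
    f=p["image"].shape[0]/2/np.tan(np.radians(p["fov_y"])/2); d=p["depth"][int(v),int(u)]
    return (np.linalg.inv(p["view"])@np.r_[(u-p["cx"])/f*d,-(v-p["cy"])/f*d,-d,1])[:3]
E
python3 - <<'E'
from h import *
np.set_printoptions(precision=4,suppress=True)
s=read_state(); print(s["eef_pos"],s["tcp_rot"],s["wrist_force"])
a=snapshot("top"); b=snapshot("side"); print({k:v for k,v in a.items() if k not in("image","depth")}.keys())
save(a,"top.png",s=1.5); save(b,"side.png",s=1.5)
for n in ["deck","carrier","push_face","seat","notches","confirm_top","cup_orange","cup_blue","jar","reagent","tube_rack","pipette"]:
  for nm,p in (("top",a),("side",b)):
    for r in tip_of(n,p)[:4]: print(n,nm,np.array(r["point"]),round(r["confidence"],2),px(p,r["point"]))
E
```

```text
[ 0.1473 -0.6326  0.2217] [[ 0.974   0.2267 -0.0004]
 [ 0.2267 -0.974   0.0016]
 [-0.0001 -0.0016 -1.    ]] [ 0.4323 -0.7607 -0.4757]
dict_keys(['fov_y', 'cx', 'cy', 'view', 'shot'])
deck top [ 0.5388  0.0312 -0.    ] 0.77 [253. 193.]
deck side [ 0.5433  0.03   -0.0022] 0.66 [253. 224.]
carrier top [0.5317 0.0763 0.0332] 0.63 [239. 194.]
carrier side [0.535  0.0766 0.0346] 0.63 [246. 223.]
carrier side [ 0.5615 -0.0525  0.0247] 0.49 [265. 204.]
push_face top [0.5175 0.1429 0.0536] 0.71 [218. 198.]
push_face top [ 0.4702 -0.3543  0.0647] 0.51 [373. 212.]
push_face side [0.5228 0.1397 0.0521] 0.67 [235. 230.]
seat top [ 0.5564 -0.0576  0.024 ] 0.79 [279. 187.]
seat side [ 0.5623 -0.0531  0.0277] 0.58 [265. 203.]
notches top [ 0.5618 -0.0578  0.0365] 0.6 [280. 185.]
notches side [ 0.5578 -0.0486  0.0378] 0.66 [265. 202.]
confirm_top top [ 0.5074 -0.5083  0.0567] 0.63 [420. 201.]
confirm_top top [0.533  0.0761 0.0309] 0.56 [239. 194.]
confirm_top top [ 0.4736 -0.3543  0.0645] 0.54 [373. 211.]
confirm_top top [ 0.3268 -0.3169  0.0614] 0.4 [362. 257.]
confirm_top side [ 0.4994 -0.5021  0.0
[... 269 characters left out ...]
ide [0.6553 0.0205 0.0013] 0.65 [231. 208.]
cup_blue top [ 0.4419 -0.0223 -0.0011] 0.83 [269. 222.]
cup_blue side [ 0.4437 -0.0286  0.0015] 0.55 [288. 227.]
jar top [ 0.6423 -0.4142 -0.0009] 0.86 [385. 162.]
jar side [ 0.6374 -0.4155 -0.0021] 0.63 [308. 160.]
reagent top [ 0.4615  0.4289 -0.0003] 0.97 [134. 216.]
reagent side [ 0.4593  0.4271 -0.0006] 0.6 [182. 307.]
tube_rack top [0.6236 0.4183 0.0022] 0.77 [139. 169.]
tube_rack side [0.6259 0.416  0.0009] 0.69 [146. 275.]
tube_rack side [ 0.5576 -0.0521  0.0408] 0.22 [266. 200.]
pipette top [ 0.7721  0.0962 -0.0003] 0.56 [234. 126.]
pipette side [0.7731 0.0996 0.0027] 0.78 [191. 205.]
pipette side [ 0.6375 -0.4166  0.0017] 0.73 [308. 159.]
```

View pics/top.png

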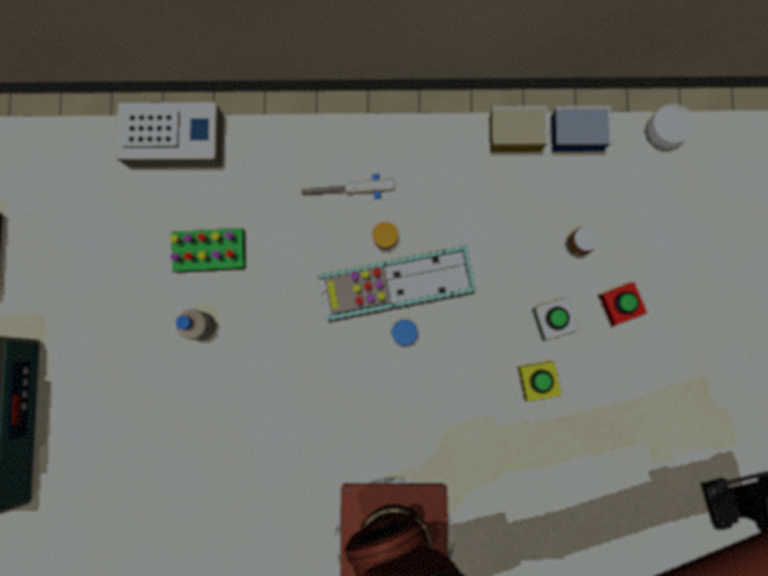

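View pics/side.png

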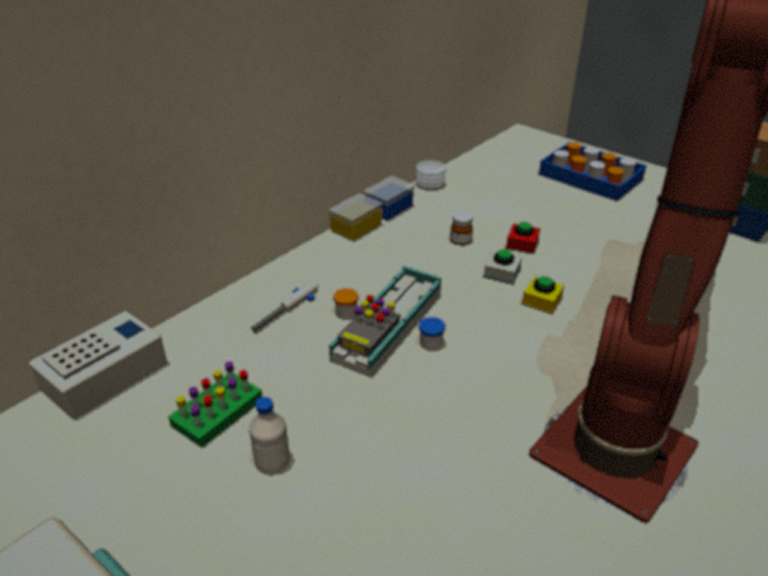

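Button candidates in the top picture (1.5x): white pod (558,318), red pod (627,302), yellow pod (542,381). The white pod fits the description, since red and yellow are excluded. The deck runs from (325,297) to (470,270) with its end plate on the right (world -y). The yellow end of the carrier is on the left. I'll move over the white pod on the way and look with the wrist camera.

```bash
python3 -m creep '[{"tx":42,"ty":-22,"turn":-8},{"tx":84,"ty":-44,"turn":-16},{"tx":126,"ty":-66,"turn":-24},{"tx":168,"ty":-88,"turn":-32},{"tx":210,"ty":-110,"turn":-40}]'
python3 - <<'E'
from h import *
np.set_printoptions(precision=4,suppress=True)
s=read_state(); p=snapshot("wrist"); print(s["eef_pos"],s["tcp_rot"],p["mount"],p["fov_y"],p["cx"],p["cy"])
R=s["tcp_rot"]; d=np.array([.47,-.355,s["eef_pos"][2]])-s["eef_pos"]; print(R.T@d)
E
```

```text
[ 0.1474 -0.6331  0.2225] [[ 0.9739  0.2268 -0.    ]
 [ 0.2268 -0.9739  0.    ]
 [-0.     -0.     -1.    ]] [[ 0.0005  0.9554  0.2952  0.0807]
 [ 1.     -0.0004 -0.0007  0.001 ]
 [-0.0005  0.2952 -0.9554 -0.1626]
 [ 0.      0.      0.      1.    ]] 65.01853394155123 253.89073997623484 189.23868444598602
[ 0.3773 -0.1976  0.    ]invalid input
```

```bash
python3 -m creep '[{"tx":42,"ty":-22,"tz":0,"turn":-8,"gripper":-1},{"tx":84,"ty":-44,"tz":0,"turn":-16,"gripper":-1},{"tx":126,"ty":-66,"tz":0,"turn":-24,"gripper":-1},{"tx":168,"ty":-88,"tz":0,"turn":-32,"gripper":-1},{"tx":210,"ty":-110,"tz":0,"turn":-40,"gripper":-1}]'
```

```text
time: 1.85
eef_pos: [0.3282, -0.4769, 0.2229]
tcp_rot: [[0.596, 0.803, 0.0], [0.803, -0.596, -0.001], [-0.0, 0.001, -1.0]]
wrist_force: [0.1, -0.4, 0.8]
grip_width: 0.0551
grasp_force: 0.0
```

```bash
python3 -m creep '[{"tx":45,"ty":10,"tz":0,"turn":-5,"gripper":-1},{"tx":90,"ty":20,"tz":0,"turn":-10,"gripper":-1},{"tx":135,"ty":30,"tz":0,"turn":-15,"gripper":-1},{"tx":170,"ty":40,"tz":0,"turn":-20,"gripper":-1},{"tx":170,"ty":40,"tz":0,"turn":-20,"gripper":-1}]'
cat >> h.py <<'E'
def wsnap():
    s=read_state(); p=snapshot("wrist"); T=np.eye(4); T[:3,:3]=s["tcp_rot"]; T[:3,3]=s["eef_pos"]
    p["view"]=np.linalg.inv(T@p["mount"]); return s,p
E
python3 - <<'E'
from h import *
np.set_printoptions(precision=4,suppress=True)
s,p=wsnap(); save(p,"pod.png")
for r in tip_of("confirm_top",p): print(np.array(r["point"]),r["confidence"],px(p,r["point"]))
E
```

```text
time: 2.35
eef_pos: [0.4658, -0.3611, 0.2227]
tcp_rot: [[0.28, 0.96, 0.002], [0.96, -0.28, 0.002], [0.003, 0.002, -1.0]]
wrist_force: [0.2, 0.1, -0.5]
grip_width: 0.0147
grasp_force: 0.0
[ 0.4676 -0.3517  0.0621] 0.96 [253. 164.]
[ 0.3352 -0.3177  0.0607] 0.75 [129. 168.]
```

View pics/pod.png

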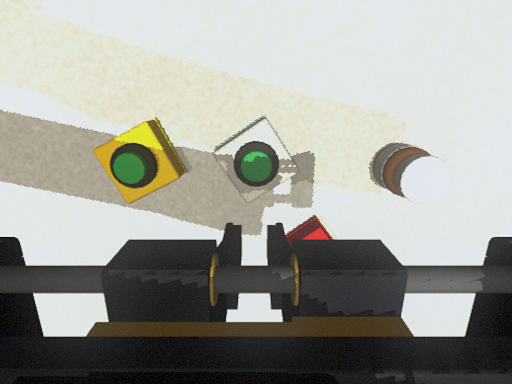

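The green button on the white pod is centred at (257,162), yellow pod at (132,165), red pod at (310,230) partly hidden. The white pod matches the description. I'm going on to the deck.

```bash
python3 - <<'E'
from h import *
s,p=wsnap(); im=p["image"].astype(int); m=(im[:,:,1]>im[:,:,0]+25)&(im[:,:,1]>im[:,:,2]+15); m[:,:200]=0; m[:,310:]=0; m[225:]=0
v,u=np.nonzero(m); print(u.mean(),v.mean(),len(u),world(p,u.mean(),v.mean()))
E
python3 -m creep '[{"tx":46,"ty":-3,"tz":0,"turn":-4,"gripper":-1},{"tx":92,"ty":-6,"tz":0,"turn":-8,"gripper":-1},{"tx":138,"ty":-9,"tz":0,"turn":-12,"gripper":-1},{"tx":184,"ty":-12,"tz":0,"turn":-16,"gripper":-1},{"tx":230,"ty":-15,"tz":0,"turn":-20,"gripper":-1}]'
```

```text
258.6720698254364 159.93765586034914 802 [ 0.47042368 -0.35396552  0.06368366]
time: 3.0
eef_pos: [0.5129, -0.1422, 0.2228]
tcp_rot: [[-0.053, 0.999, 0.0], [0.999, 0.053, -0.001], [-0.001, 0.0, -1.0]]
wrist_force: [0.3, 0.3, 1.2]
grip_width: 0.0002
grasp_force: 0.0
```

```bash
python3 -m creep '[{"tx":45,"ty":13,"tz":0,"turn":-3,"gripper":-1},{"tx":90,"ty":26,"tz":0,"turn":-6,"gripper":-1},{"tx":135,"ty":38,"tz":0,"turn":-8,"gripper":-1},{"tx":140,"ty":40,"tz":0,"turn":-8,"gripper":-1},{"tx":140,"ty":40,"tz":0,"turn":-8,"gripper":-1}]'
python3 - <<'E'
from h import *
np.set_printoptions(precision=4,suppress=True)
s,p=wsnap(); save(p,"deck.png",s=1.5)
for n in ["deck","carrier","push_face","seat"]:
  for r in tip_of(n,p)[:2]: print(n,np.array(r["point"]),round(r["confidence"],2),px(p,r["point"]))
im=p["image"]; h=cv2.cvtColor(im,cv2.COLOR_RGB2HSV)
m=cv2.inRange(h,(24,110,60),(35,255,255)); m[250:]=0
n,l,st,c=cv2.connectedComponentsWithStats(m)
for i in range(1,n):
  if st[i,4]>60: print(st[i],c[i],world(p,*c[i]))
E
```

```text
time: 3.5
eef_pos: [0.5459, 0.0, 0.2226]
tcp_rot: [[-0.193, 0.981, 0.0], [0.981, 0.193, -0.0], [-0.0, -0.0, -1.0]]
wrist_force: [0.0, -0.6, 0.2]
grip_width: 0.0004
grasp_force: 0.0
deck [0.7679 0.0963 0.0022] 0.63 [445. 120.]
carrier [0.5334 0.0769 0.035 ] 0.8 [257.  98.]
push_face [0.5208 0.1381 0.0527] 0.93 [257.  33.]
seat [ 0.5586 -0.0562  0.022 ] 0.77 [256. 208.]
[ 223   32   63   17 1050] [253.8343  39.8552] [0.5198 0.1289 0.0683]
[245  90  19  19 269] [254.2119  99.4349] [0.5306 0.0758 0.1002]
[274 117  18  19 256] [282.168  126.0039] [0.5606 0.0577 0.1008]
[219 143  18  13 169] [227.5917 149.1716] [0.5146 0.0266 0.1008]
```

View pics/deck.png

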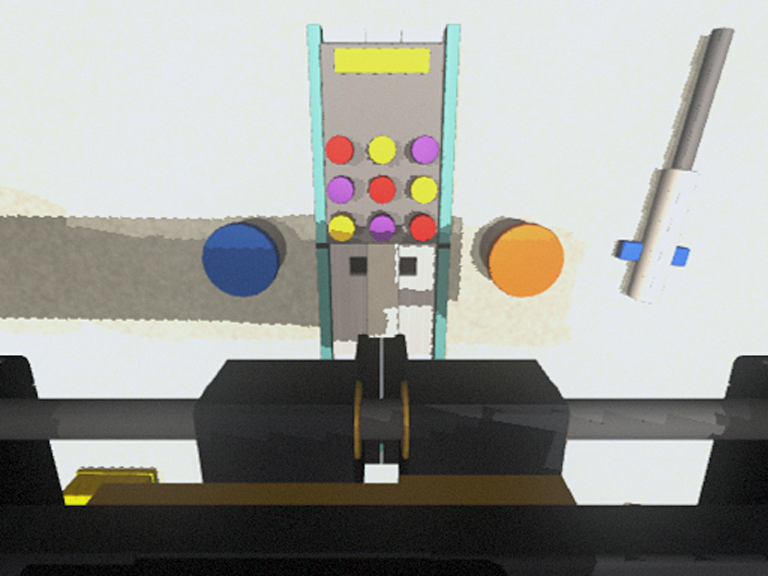

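Carrier: yellow patch at (381,60), tubes at (340-425,150-228). The deck runs straight up the picture, so the tool is aligned, with the centre line about 1 mm off the TCP line. The blue cup (240,260) and orange cup (526,260) are clear of the lane. The trailing face is at tool x ≈ +141 mm and home for it is ≈ +7 mm. I'm going behind it and down.

```bash
python3 -m creep '[{"tx":48,"ty":1,"tz":0,"turn":0,"gripper":-1},{"tx":96,"ty":1,"tz":0,"turn":0,"gripper":-1},{"tx":144,"ty":1,"tz":0,"turn":0,"gripper":-1},{"tx":185,"ty":1,"tz":0,"turn":0,"gripper":-1},{"tx":185,"ty":1,"tz":20,"turn":0,"gripper":-1}]'
python3 -m creep '[{"tx":0,"ty":0,"tz":45,"turn":0,"gripper":-1},{"tx":0,"ty":0,"tz":90,"turn":0,"gripper":-1},{"tx":0,"ty":0,"tz":130,"turn":0,"gripper":-1},{"tx":0,"ty":0,"tz":156,"turn":0,"gripper":-1},{"tx":0,"ty":0,"tz":156,"turn":0,"gripper":-1}]'
```

```text
time: 4.25
eef_pos: [0.5106, 0.1882, 0.2051]
tcp_rot: [[-0.199, 0.98, 0.004], [0.98, 0.199, 0.004], [0.003, 0.005, -1.0]]
wrist_force: [0.7, -0.0, -0.5]
grip_width: 0.0005
grasp_force: 0.0
time: 4.75
eef_pos: [0.509, 0.1795, 0.0431]
tcp_rot: [[-0.191, 0.982, -0.006], [0.982, 0.191, -0.002], [-0.001, -0.006, -1.0]]
wrist_force: [-0.4, 0.1, 0.4]
grip_width: 0.0004
grasp_force: 0.0
```

```bash
python3 -m creep '[{"tx":-6,"ty":0,"tz":-3,"turn":0,"gripper":-1},{"tx":-12,"ty":0,"tz":-3,"turn":0,"gripper":-1},{"tx":-18,"ty":0,"tz":-3,"turn":0,"gripper":-1},{"tx":-24,"ty":0,"tz":-3,"turn":0,"gripper":-1},{"tx":-30,"ty":0,"tz":-3,"turn":0,"gripper":-1}]'
python3 -m creep '[{"tx":-5,"ty":0,"tz":0,"turn":0,"gripper":-1},{"tx":-10,"ty":0,"tz":0,"turn":0,"gripper":-1},{"tx":-15,"ty":0,"tz":0,"turn":0,"gripper":-1},{"tx":-20,"ty":0,"tz":0,"turn":0,"gripper":-1},{"tx":-25,"ty":0,"tz":0,"turn":0,"gripper":-1}]'
```

```text
time: 5.25
eef_pos: [0.5175, 0.1517, 0.0502]
tcp_rot: [[-0.192, 0.981, 0.001], [0.981, 0.192, 0.0], [-0.0, 0.001, -1.0]]
wrist_force: [-1.9, 11.5, 2.3]
grip_width: 0.0003
grasp_force: 5.1
time: 5.75
eef_pos: [0.522, 0.1296, 0.0503]
tcp_rot: [[-0.194, 0.981, 0.001], [0.981, 0.194, 0.003], [0.002, 0.002, -1.0]]
wrist_force: [-1.1, 6.1, 3.0]
grip_width: 0.0005
grasp_force: 3.2
```

```bash
python3 -m creep '[{"tx":-5,"ty":0,"tz":0,"turn":0,"gripper":-1},{"tx":-10,"ty":0,"tz":0,"turn":0,"gripper":-1},{"tx":-15,"ty":0,"tz":0,"turn":0,"gripper":-1},{"tx":-20,"ty":0,"tz":0,"turn":0,"gripper":-1},{"tx":-25,"ty":0,"tz":0,"turn":0,"gripper":-1}]'
python3 -m creep '[{"tx":-5,"ty":0,"tz":0,"turn":0,"gripper":-1},{"tx":-10,"ty":0,"tz":0,"turn":0,"gripper":-1},{"tx":-15,"ty":0,"tz":0,"turn":0,"gripper":-1},{"tx":-20,"ty":0,"tz":0,"turn":0,"gripper":-1},{"tx":-25,"ty":0,"tz":0,"turn":0,"gripper":-1}]'
python3 -m creep '[{"tx":-5,"ty":0,"tz":0,"turn":0,"gripper":-1},{"tx":-10,"ty":0,"tz":0,"turn":0,"gripper":-1},{"tx":-15,"ty":0,"tz":0,"turn":0,"gripper":-1},{"tx":-20,"ty":0,"tz":0,"turn":0,"gripper":-1},{"tx":-25,"ty":0,"tz":0,"turn":0,"gripper":-1}]'
```

```text
time: 6.25
eef_pos: [0.5268, 0.1052, 0.0503]
tcp_rot: [[-0.194, 0.981, 0.001], [0.981, 0.194, 0.002], [0.002, 0.001, -1.0]]
wrist_force: [-1.7, 7.5, 2.9]
grip_width: 0.0005
grasp_force: 3.3
time: 6.75
eef_pos: [0.5317, 0.0806, 0.0503]
tcp_rot: [[-0.194, 0.981, 0.001], [0.981, 0.194, 0.002], [0.002, 0.001, -1.0]]
wrist_force: [-2.3, 7.8, 4.1]
grip_width: 0.0003
grasp_force: 3.4
time: 7.25
eef_pos: [0.5365, 0.0561, 0.0502]
tcp_rot: [[-0.194, 0.981, 0.001], [0.981, 0.194, 0.002], [0.002, 0.001, -1.0]]
wrist_force: [-2.1, 7.3, 3.9]
grip_width: 0.0001
grasp_force: 3.5
```

```bash
python3 -m creep '[{"tx":-4,"ty":0,"tz":0,"turn":0,"gripper":-1},{"tx":-8,"ty":0,"tz":0,"turn":0,"gripper":-1},{"tx":-12,"ty":0,"tz":0,"turn":0,"gripper":-1},{"tx":-16,"ty":0,"tz":0,"turn":0,"gripper":-1},{"tx":-20,"ty":0,"tz":0,"turn":0,"gripper":-1}]'
python3 -m creep '[{"tx":-2,"ty":0,"tz":0,"turn":0,"gripper":-1},{"tx":-4,"ty":0,"tz":0,"turn":0,"gripper":-1},{"tx":-6,"ty":0,"tz":0,"turn":0,"gripper":-1},{"tx":-8,"ty":0,"tz":0,"turn":0,"gripper":-1},{"tx":-10,"ty":0,"tz":0,"turn":0,"gripper":-1}]'
```

```text
time: 7.75
eef_pos: [0.5404, 0.0366, 0.0503]
tcp_rot: [[-0.194, 0.981, 0.001], [0.981, 0.194, 0.002], [0.002, 0.001, -1.0]]
wrist_force: [-1.5, 8.1, 4.2]
grip_width: 0.0003
grasp_force: 3.6
time: 8.25
eef_pos: [0.5423, 0.0269, 0.0502]
tcp_rot: [[-0.194, 0.981, 0.001], [0.981, 0.194, 0.002], [0.002, 0.001, -1.0]]
wrist_force: [-2.4, 7.2, 3.6]
grip_width: 0.0
grasp_force: 3.5
```

```bash
python3 -m creep '[{"tx":-2,"ty":0,"tz":0,"turn":0,"gripper":-1},{"tx":-4,"ty":0,"tz":0,"turn":0,"gripper":-1},{"tx":-6,"ty":0,"tz":0,"turn":0,"gripper":-1}]'
```

```text
time: 8.55
eef_pos: [0.5433, 0.0202, 0.05]
tcp_rot: [[-0.194, 0.981, 0.0], [0.981, 0.194, 0.001], [0.001, 0.001, -1.0]]
wrist_force: [-0.2, 0.1, -0.1]
grip_width: 0.0003
grasp_force: 0.2
```

The push force fell to zero, so the carrier has probably dropped. I'll feel for the notch walls.

```bash
python3 -m creep '[{"tx":-2,"ty":0,"tz":0,"turn":0,"gripper":-1},{"tx":-3,"ty":0,"tz":0,"turn":0,"gripper":-1},{"tx":-3,"ty":0,"tz":0,"turn":0,"gripper":-1}]'
```

```text
time: 8.85
eef_pos: [0.5439, 0.0172, 0.0499]
tcp_rot: [[-0.194, 0.981, 0.0], [0.981, 0.194, 0.002], [0.002, 0.001, -1.0]]
wrist_force: [-0.6, 4.7, 2.9]
grip_width: 0.0002
grasp_force: 3.0
```

```bash
python3 -m creep '[{"tx":-1,"ty":0,"tz":0,"turn":0,"gripper":-1},{"tx":-2,"ty":0,"tz":0,"turn":0,"gripper":-1},{"tx":-2,"ty":0,"tz":0,"turn":0,"gripper":-1}]'
```

```text
time: 9.15
eef_pos: [0.5439, 0.0171, 0.0499]
tcp_rot: [[-0.195, 0.981, -0.0], [0.981, 0.195, 0.003], [0.003, 0.001, -1.0]]
wrist_force: [-2.3, 10.8, 3.7]
grip_width: 0.0004
grasp_force: 5.7
```

Force rises with no motion, so it is against the far walls. I'll back off, rise, and check from above.

```bash
python3 -m creep '[{"tx":10,"ty":0,"tz":0,"turn":0,"gripper":-1},{"tx":25,"ty":0,"tz":0,"turn":0,"gripper":-1},{"tx":25,"ty":0,"tz":-40,"turn":0,"gripper":-1},{"tx":25,"ty":0,"tz":-85,"turn":0,"gripper":-1},{"tx":25,"ty":0,"tz":-130,"turn":0,"gripper":-1}]'
python3 -m creep '[{"tx":0,"ty":0,"tz":-40,"turn":0,"gripper":-1},{"tx":-45,"ty":0,"tz":-40,"turn":0,"gripper":-1},{"tx":-90,"ty":0,"tz":-40,"turn":0,"gripper":-1},{"tx":-135,"ty":0,"tz":-40,"turn":0,"gripper":-1},{"tx":-170,"ty":0,"tz":-40,"turn":0,"gripper":-1}]'
python3 - <<'E'
from h import *
np.set_printoptions(precision=4,suppress=True)
s,p=wsnap(); save(p,"home.png",s=1.5); print(s["eef_pos"])
for n in ["carrier","push_face","seat"]:
  for r in tip_of(n,p)[:2]: print(n,np.array(r["point"]),round(r["confidence"],2),px(p,r["point"]))
im=p["image"]; h=cv2.cvtColor(im,cv2.COLOR_RGB2HSV)
m=cv2.inRange(h,(24,110,60),(35,255,255)); m[250:]=0
n,l,st,c=cv2.connectedComponentsWithStats(m)
for i in range(1,n):
  if st[i,4]>60: print(c[i],world(p,*c[i]))
E
```

```text
time: 9.65
eef_pos: [0.5386, 0.0392, 0.1808]
tcp_rot: [[-0.193, 0.981, -0.001], [0.981, 0.193, -0.0], [-0.0, -0.001, -1.0]]
wrist_force: [1.6, -0.5, 0.2]
grip_width: 0.0005
grasp_force: 0.0
time: 10.15
eef_pos: [0.5719, -0.1311, 0.2195]
tcp_rot: [[-0.191, 0.982, -0.0], [0.982, 0.191, -0.001], [-0.001, -0.001, -1.0]]
wrist_force: [0.5, 0.1, 0.5]
grip_width: 0.0005
grasp_force: 0.0
[ 0.5719 -0.1311  0.2195]
carrier [ 0.5595 -0.0582  0.0281] 0.59 [256. 102.]
push_face [0.5423 0.0081 0.0484] 0.94 [252.  31.]
[253.6888  44.4729] [ 0.5466 -0.0059  0.0626]
[253.9173 103.3722] [ 0.5572 -0.0588  0.0948]
[281.5259 129.5219] [ 0.5874 -0.0773  0.0928]
[228.1633 150.6122] [ 0.5413 -0.1064  0.0947]
[ 64.422  236.3121] [ 0.338  -0.2806  0.0103]
[ 46.2356 247.4856] [ 0.3337 -0.2818  0.0412]
```

View pics/home.png

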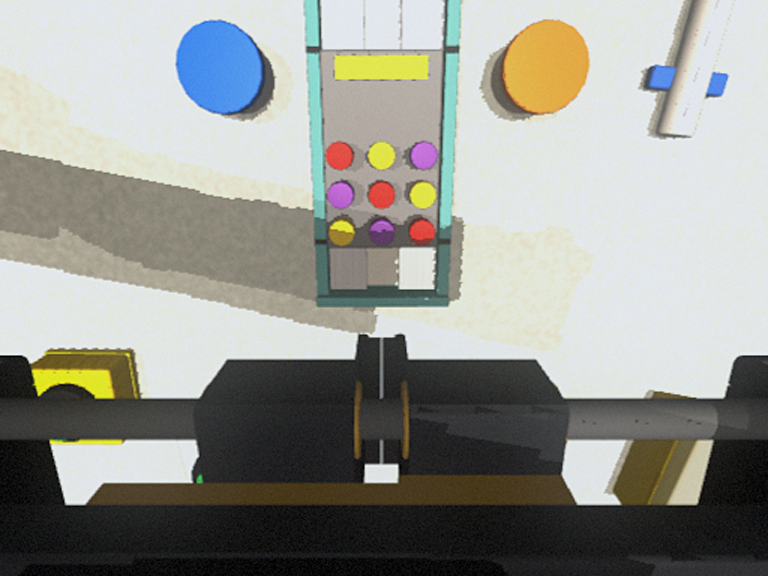

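The carrier ends line up with the guide marks (rows 50 and 242). The yellow patch is 6 mm lower than before and the caps are level, so it is home and the cups are untouched. Next is the button.

```bash
python3 -m creep '[{"tx":-40,"ty":-29,"tz":0,"turn":5,"gripper":-1},{"tx":-80,"ty":-58,"tz":0,"turn":10,"gripper":-1},{"tx":-120,"ty":-87,"tz":0,"turn":15,"gripper":-1},{"tx":-160,"ty":-116,"tz":0,"turn":20,"gripper":-1},{"tx":-198,"ty":-144,"tz":0,"turn":25,"gripper":-1}]'
python3 -m creep '[{"tx":0,"ty":0,"tz":0,"turn":0,"gripper":-1},{"tx":0,"ty":0,"tz":0,"turn":0,"gripper":-1}]'
python3 - <<'E'
from h import *
s,p=wsnap(); save(p,"btn.png",(150,90,350,240),3)
for r in tip_of("confirm_top",p)[:2]: print(np.array(r["point"]),r["confidence"],px(p,r["point"]),s["tcp_rot"].T@(np.array(r["point"])-s["eef_pos"])*1000)
E
```

```text
time: 10.85
eef_pos: [0.4687, -0.35, 0.2199]
tcp_rot: [[0.241, 0.97, 0.0], [0.97, -0.241, -0.0], [-0.0, 0.0, -1.0]]
wrist_force: [-0.5, -0.5, -0.8]
grip_width: 0.0004
grasp_force: 0.0
time: 11.05
eef_pos: [0.469, -0.3495, 0.2195]
tcp_rot: [[0.24, 0.971, -0.0], [0.971, -0.24, 0.0], [0.0, -0.0, -1.0]]
wrist_force: [1.0, 1.4, -0.0]
grip_width: 0.0001
grasp_force: 0.0
[ 0.336  -0.3178  0.0599] 0.88 [130. 173.] [  -1.23112373 -136.73129972  159.64743158]
[ 0.4678 -0.3532  0.0638] 0.8 [254. 177.] [ -3.9618296   -0.28785102 155.73098516]
```

View pics/btn.png

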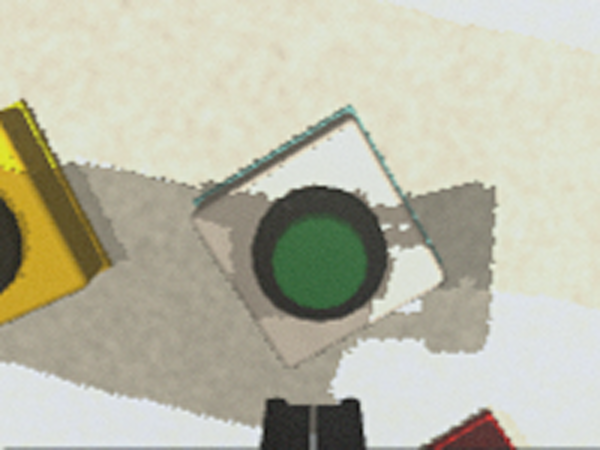

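The crop shows the green button at (320,262) on the white pod, directly under the fingertips. The correction is about -4 mm in tool x, with the top about 156 mm below. I'll approach to 10 mm above.

```bash
python3 -m creep '[{"tx":-4,"ty":0,"tz":45,"turn":0,"gripper":-1},{"tx":-4,"ty":0,"tz":90,"turn":0,"gripper":-1},{"tx":-4,"ty":0,"tz":130,"turn":0,"gripper":-1},{"tx":-4,"ty":0,"tz":145,"turn":0,"gripper":-1},{"tx":-4,"ty":0,"tz":145,"turn":0,"gripper":-1}]'
python3 -m creep '[{"tx":0,"ty":0,"tz":3,"turn":0,"gripper":-1},{"tx":0,"ty":0,"tz":6,"turn":0,"gripper":-1},{"tx":0,"ty":0,"tz":9,"turn":0,"gripper":-1},{"tx":0,"ty":0,"tz":12,"turn":0,"gripper":-1},{"tx":0,"ty":0,"tz":12,"turn":0,"gripper":-1}]'
```

```text
time: 11.65
eef_pos: [0.4678, -0.3519, 0.073]
tcp_rot: [[0.237, 0.971, -0.003], [0.971, -0.237, 0.003], [0.002, -0.003, -1.0]]
wrist_force: [-0.5, -0.3, 0.4]
grip_width: 0.0004
grasp_force: 0.0
time: 12.15
eef_pos: [0.468, -0.3543, 0.0626]
tcp_rot: [[0.24, 0.971, 0.0], [0.971, -0.24, -0.0], [-0.0, 0.0, -1.0]]
wrist_force: [-0.1, 0.1, 0.0]
grip_width: 0.0007
grasp_force: 0.0
```

```bash
python3 -m creep '[{"tx":0,"ty":0,"tz":2,"turn":0,"gripper":-1},{"tx":0,"ty":0,"tz":4,"turn":0,"gripper":-1},{"tx":0,"ty":0,"tz":6,"turn":0,"gripper":-1},{"tx":0,"ty":0,"tz":6,"turn":0,"gripper":-1}]'
```

```text
time: 12.55
eef_pos: [0.4681, -0.3544, 0.0567]
tcp_rot: [[0.24, 0.971, 0.0], [0.971, -0.24, -0.0], [-0.0, 0.0, -1.0]]
wrist_force: [-0.7, 0.5, 4.9]
grip_width: 0.0007
grasp_force: 2.3
```

```bash
python3 -m creep '[{"tx":0,"ty":0,"tz":1,"turn":0,"gripper":-1},{"tx":0,"ty":0,"tz":2,"turn":0,"gripper":-1},{"tx":0,"ty":0,"tz":3,"turn":0,"gripper":-1},{"tx":0,"ty":0,"tz":3,"turn":0,"gripper":-1}]'
```

```text
time: 12.95
eef_pos: [0.4682, -0.3545, 0.0561]
tcp_rot: [[0.24, 0.971, 0.0], [0.971, -0.24, -0.001], [-0.001, 0.001, -1.0]]
wrist_force: [-9.2, 6.8, 26.9]
grip_width: 0.0002
grasp_force: 13.4
```

The button is at its stop (27 N with no further motion). I'll release and rise.

```bash
python3 -m creep '[{"tx":0,"ty":0,"tz":-8,"turn":0,"gripper":-1},{"tx":0,"ty":0,"tz":-30,"turn":0,"gripper":-1},{"tx":0,"ty":0,"tz":-75,"turn":0,"gripper":-1},{"tx":0,"ty":0,"tz":-120,"turn":0,"gripper":-1},{"tx":0,"ty":0,"tz":-150,"turn":0,"gripper":-1}]'
python3 -m creep '[{"tx":0,"ty":0,"tz":0,"turn":0,"gripper":-1},{"tx":0,"ty":0,"tz":0,"turn":0,"gripper":-1},{"tx":0,"ty":0,"tz":0,"turn":0,"gripper":-1}]'
python3 - <<'E'
from h import *
s,p=wsnap()
for u,v in ((256,176),(250,174),(262,178)): print(world(p,u,v))
t=snapshot("side")
for n in ["carrier","cup_orange","cup_blue"]:
  for r in tip_of(n,t)[:1]: print(n,r["point"])
E
```

```text
time: 13.45
eef_pos: [0.4687, -0.3544, 0.2066]
tcp_rot: [[0.24, 0.971, 0.002], [0.971, -0.24, -0.001], [-0.001, 0.003, -1.0]]
wrist_force: [0.2, -1.1, 0.1]
grip_width: 0.0002
grasp_force: 0.0
time: 13.75
eef_pos: [0.4673, -0.3538, 0.202]
tcp_rot: [[0.24, 0.971, -0.002], [0.971, -0.24, 0.001], [0.001, -0.002, -1.0]]
wrist_force: [0.3, 0.4, 0.3]
grip_width: 0.0004
grasp_force: 0.0
[ 0.4693227  -0.35301098  0.06293285]
[ 0.46373281 -0.34972676  0.06183742]
[ 0.47481726 -0.35680573  0.06206642]
carrier [0.5628, -0.0593, 0.0289]
cup_orange [0.6527, 0.0168, -0.0005]
cup_blue [0.4413, -0.0255, 0.0013]
```

The button is back up at 62 mm, the carrier is home and the cups have not moved.

```bash
python3 -c "
from plant import workorder; print(workorder.close_job())"
```

```text
the job is handed in; nothing more can be done
None
```

The carrier sits level in the notches, the green button was pressed fully down and came back up, the cups have not moved, and the job is handed in; no verdict came back.

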